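# Draw the sagging bolt of the sample cage and hold its gate ajar

### The arm

A 6-joint arm with a two-finger parallel gripper is mounted at the origin on the work surface. World frame = base frame: x ahead of the robot, y to its left, z up, the work surface at z = 0. Lengths are in m, angles in rad, forces in N, time in s.
With the tool pointing down it reaches from about 0.2 to 0.875 m from the base axis. Payload 3.4 kg.
Tool frame: the origin (TCP) lies between the finger pads; the fingertips stand 25 mm ahead of it and the grasp point (between the pads) lies 6 mm ahead of it (r.nose_length is the z of the fingertips in the tool frame, in m); z points along the fingers, x is the direction in which the jaws open and shut, and the axes are right-handed (so a half turn about z gives the same grasp; the last joint's range is limited). The gripper opens to 94 mm and grips with 3 to 60 N. Pads are 16 mm wide; open, the fingers measure 119 mm over their backs; the gripper's body (75 mm by 177 mm) begins 78 mm behind the grasp point.
Start: joints at [1.063, 0.276, 1.505, -0, 1.361, -0.121], TCP at [0.217, 0.533, 0.23] pointing down, gripper open.
Joint ranges: [-2.89, 2.89], [-0.75, 2.08], [0.22, 2.7], [-1.18, 4.32], [0.11, 2.71], [-2.7, 2.7]. Speed limits (rad/s): [2.57, 2.57, 3.14, 3.14, 3.14, 3.14].

### API

Orientations are given as a unit quaternion [w, x, y, z].
In Python, from plant import r, gripper_to, inverse_kinematics, vision, models, telemetry gives the robot as it stands. Calls block until the motion is done:
- r.move_to(position, orientation): joint-space move of the TCP to a pose.
- r.move_l(position, rot=None, vel=0.15, guard=None): straight line of the TCP; rot=None keeps the orientation; vel is the mean speed in m/s. With guard (N) it stops when the force on the tool has changed by that much, and returns True; else False.
- r.movej(angles): joint-space move.
- gripper_to(opening, f_grip=None): finger opening in m; f_grip is the grip in N (None keeps the last); returns when the fingers have stopped.
- r.hold(seconds).
- inverse_kinematics(position, orientation): joint angles nearest the present ones, or None.
- vision.snapshot(name): name is "scene" or "top" or "wrist"; returns the picture (384x512x3 uint8, red, green, blue); there is no depth.
- vision.get_calibration(name): a dict with "fx", "fy", "cx", "cy" (pixels), "position" and "orientation" of the camera in the world. Camera axes: x right, y down, z forward; pixel columns grow to the right and rows downward; lengths in m; the calibration is good to about 2 mm. A picture is of the moment at which its call begins: read the wrist's pose just before it. get_calibration takes no time and is no camera call; for the wrist camera it gives the pose at the moment of the call.
A pose or a line that the arm cannot do raises r.PlanningError and nothing moves.
- r.sign_off(): hands the job in, once; it reports no verdict.
Trained networks look in the newest picture that a camera, given by its name, has taken for a name from the list of things; names that differ only in an ending like _2 or _b are one class to them, and where a whole thing is asked for, a point or a joint stands for the part that bears it (a point fixed in the world has none). Each returns a list of dicts, best first, with "score" (0 to 1); they miss things now and then, are a little off and sometimes report something else, mostly with a low value. They report only what shows in the picture. A call takes as long as a camera call.
- models.boxes_of(thing, camera): "at" ([x, y, z] in m, in world coordinates, good to about 4 mm: the middle of the surface that is visible of it).
- models.regions_of(thing, camera): "pixels" (384x512 bool, what is visible of it).
- models.mark_of(thing, camera): "at" ([x, y, z] in m, in world coordinates, good to about 4 mm: a listed point, or the origin of a listed thing).
Readings, each from a call of its own:
- telemetry.current_t(): time.
- telemetry.current_joints(): joint angles.
- telemetry.current_dq(): joint speeds.
- telemetry.current_joint_efforts(): joint torques, N m.
- telemetry.current_ee_pos(): TCP position.
- telemetry.current_tool_rot(): TCP orientation.
- telemetry.current_wrist_force(): force on the tool from outside, world axes, zero at the start.
- telemetry.current_torque(): the same for the moment, N m.
- telemetry.current_opening(): finger opening in m.
Only numpy, scipy, OpenCV 4.12 (cv2) and the standard library are available. Lean on these libraries where they do the work, as an engineer would, in place of code of your own. Each camera call takes 0.05 s, during which the arm holds its last target.

### The job

Open the clear sample cage for a colleague: take the red ball knob of its sagging bolt, lift the bolt over the bent lip of the brass keeper while drawing it fully back towards the hinge, then with the same grip pull the self-closing gate ajar to roughly 30 degrees. Finish while holding the knob, with the gate standing still at that angle and the bolt still drawn. Do not disturb the tube rack in the cage or the pink tube rack and the bottle beside it.

Things in the scene. Friction and masses are not known exactly. Their poses are not given: they have to be found in the camera images.
- cage: fixed clear-panelled sample cage with aluminium frame on the bench, about 340 mm wide, 230 mm deep, roof 165 mm high, front posts 175 mm. Origin on the bench in the mid-plane of the shut gate, about the middle of its width. Its +x points into the cage (the gate opens to -x), +y runs along the shut gate from the keeper towards the hinge and is the direction in which the bolt is drawn, +z up. It stands in a different place and yaw each time
- knob_center (a point): centre of the red ball knob of the bolt, 30 mm in diameter, on an 8 mm upright stem above the bolt rod; bolt down, it lies 228 mm above the bench, 53 mm above the gate's top edge and 26 mm in front of the gate's mid-plane; free space all round, the bolt's dark guides reach up to 193 mm above the bench. With the gate shut and the bolt home (both joints 0) it is at (-0.026, -0.055, 0.228) m in the cage's axes. It moves with bolt and gate
- knob: the red ball itself (same place as its centre): the part to hold; it does not turn relative to the bolt
- gate_hinge (a point): point on the vertical hinge axis of the gate, 175 mm above the bench, at (0, 0.160, 0.175) m in the cage's axes
- keeper_lip (a point): top edge of the bent-up lip of the brass keeper, 147 mm above the bench. The keeper is an open-topped channel on the gate stile, 34 mm long; its front cheek reaches 180 mm and holds the bolt's nose even when the bolt is lifted, until the nose has been drawn out past the lip
- bolt_draw (a joint): travel of the bolt along the gate towards the hinge, m: 0 fully home in the keeper, 0.055 fully drawn (stop). Friction about 1 N, stays where left. It starts 0 to 0.005. While the bolt sags its hooked nose strikes the lip at about 0.009; the nose is out of the keeper from about 0.025
- bolt_lift (a joint): how far the bolt is lifted straight up in its slotted guides, m: 0 sagging, 0.022 top stop; it weighs about 0.25 kg and drops back when let go. The nose passes over the lip only when lifted at least 0.013
- gate (a joint): opening angle of the gate, rad: 0 shut, positive as its free edge swings out of the cage to the cage's -x (clockwise seen from above), stop at 1.3. A spring closes it: 0.2 N m when shut, 0.4 N m at 0.5 rad; the knob of the drawn bolt is 160 mm from the hinge along the gate
- caged_rack_mid (a point): middle of the yellow tube rack in the cage, 96 x 140 mm, 118 mm high; leave it
- pink_rack_mid (a point): middle of the pink tube rack on the bench beside the cage, 74 x 96 mm, 118 mm high; leave it
- wash_bottle_mid (a point): middle of the clear bottle with blue cap on the bench beside the cage, 64 mm in diameter, 150 mm high; leave it

How it is judged:
On the way, in this order (a step that is already met when the one before it is completed fails the run):
1. the bolt is lifted above the lip while its nose is still in the keeper, gate shut (value of joint bolt_lift above 0.011 m and value of joint bolt_draw below 0.024 m and value of joint gate below 0.06 rad), for 0.05 s.
2. the bolt is drawn back (at least 45 of its 55 mm) (value of joint bolt_draw above 0.045 m), for 0.05 s.
At the end, for the whole second after the job is handed in: the gate is held still (under 0.05 rad/s) at 0.35 to 0.70 rad (20 to 40 degrees), the bolt is still drawn at least 35 mm, and the fingers hold the knob (more than 1 N) (value of joint gate between 0.35 and 0.7 rad and velocity of joint gate between -0.05 and 0.05 rad/s and value of joint bolt_draw above 0.035 m and contact force between the fingers and knob above 1 N); the arm keeps its last pose, push and grip.
It fails at once if the rack in the cage is disturbed (moved over 20 mm) (distance of caged_rack_mid from where it was at the start of the episode above 0.02 m).
It fails at once if the pink rack is disturbed (moved over 20 mm) (distance of pink_rack_mid from where it was at the start of the episode above 0.02 m).
It fails at once if the bottle is disturbed (moved over 20 mm) (distance of wash_bottle_mid from where it was at the start of the episode above 0.02 m).
It also fails if it takes over 35 s, if anything falls off the work surface, if the arm or the gripper's body presses on something with over 40 N, if the wrist force passes 120 N, or if a joint passes its speed limit or range.

## Working session

There is one attempt and no reset: what is moved stays moved. The work goes in short steps, each a Python script; the robot and the scene stay as the last script left them, time stands still between calls to the robot, and variables do not carry over. Pictures are saved under pics/ and viewed, and the job is handed in when it is done.

```bash
ls; mkdir -p pics; cat > a.py <<'E'
from plant import r, gripper_to, inverse_kinematics, vision, models, telemetry
import numpy as np, cv2
for c in ["scene","top"]:
    im=vision.snapshot(c); cv2.imwrite(f"pics/{c}0.png",im[:,:,::-1])
    for n in ["knob_center","gate_hinge","keeper_lip","cage","pink_rack_mid","wash_bottle_mid","caged_rack_mid"]:
        print(c,n,[(np.round(d["at"],4).tolist(),round(d["score"],2)) for d in models.mark_of(n,c)[:2]])
print(telemetry.current_t(), telemetry.current_tool_rot(), telemetry.current_opening())
E
python3 a.py
```

```text
pics
scene knob_center [([0.5418, -0.1751, 0.2295], 0.5)]
scene gate_hinge [([0.5208, 0.0408, 0.1765], 0.81), ([0.4491, 0.1282, 0.0609], 0.32)]
scene keeper_lip [([0.5518, -0.2398, 0.1453], 0.74)]
scene cage []
scene pink_rack_mid [([0.4451, 0.1308, 0.0604], 0.92)]
scene wash_bottle_mid [([0.5979, -0.3709, 0.0748], 0.66)]
scene caged_rack_mid []
top knob_center [([0.5363, -0.1717, 0.2263], 0.6), ([0.5214, 0.0388, 0.1686], 0.54)]
top gate_hinge [([0.524, 0.0413, 0.1706], 0.8)]
top keeper_lip [([0.5595, -0.239, 0.1458], 0.41)]
top cage [([0.5569, -0.1151, -0.0018], 0.95)]
top pink_rack_mid [([0.4439, 0.1267, 0.059], 0.85)]
top wash_bottle_mid [([0.5993, -0.3728, 0.0774], 0.89)]
top caged_rack_mid []
0.8 [-3.85327581e-05  8.29827786e-01  5.58019568e-01  7.62159090e-05] 0.09413083317279856
```

View pics/scene0.png

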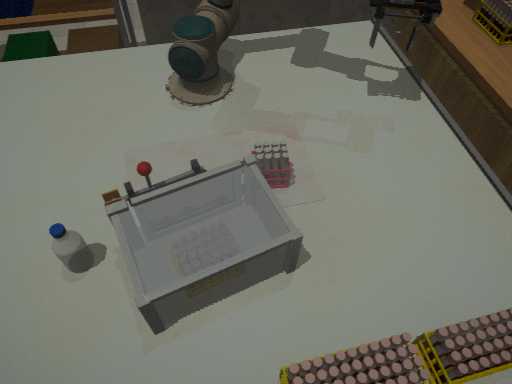

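View pics/top0.png

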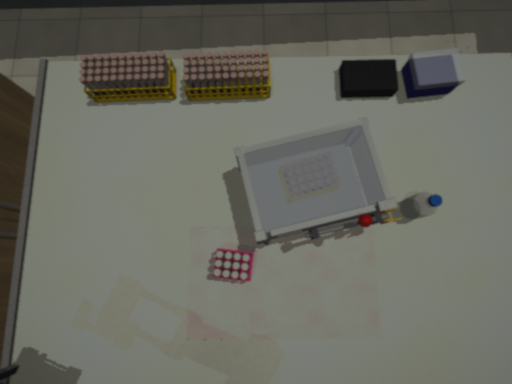

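The scene view shows the knob at about pixel (144,168), the keeper at (111,197) and the bottle at (68,245). The top view has the knob at (366,220). Measured cage origin, hinge and knob agree: the origin–hinge distance comes out at 0.160 m. I'll refine the knob position by triangulating the red ball.

```bash
cat > h.py <<'E'
from plant import r, gripper_to, inverse_kinematics, vision, models, telemetry
import numpy as np, cv2
from scipy.spatial.transform import Rotation as Ro
def q2R(q): return Ro.from_quat([q[1],q[2],q[3],q[0]]).as_matrix()
def quat(R): q=Ro.from_matrix(R).as_quat(); return [q[3],q[0],q[1],q[2]]
def tool(yaw): # tool x at heading yaw, z down
    c,s=np.cos(yaw),np.sin(yaw); return quat(np.array([[c,s,0],[s,-c,0],[0,0,-1.]]))
def ball(img):
    hsv=cv2.cvtColor(img,cv2.COLOR_RGB2HSV)
    m=((hsv[...,0]<6)|(hsv[...,0]>174))&(hsv[...,1]>170)&(hsv[...,2]>90)
    n,l,st,ce=cv2.connectedComponentsWithStats(m.astype(np.uint8))
    i=1+np.argmax(st[1:,4]); return ce[i],st[i]
def ray(cam,uv):
    k=vision.get_calibration(cam); d=np.array([(uv[0]-k["cx"])/k["fx"],(uv[1]-k["cy"])/k["fy"],1])
    d=q2R(k["orientation"])@d; return np.array(k["position"]),d/np.linalg.norm(d)
def tri(rays):
    A=0;b=0
    for p,d in rays:
        M=np.eye(3)-np.outer(d,d); A=A+M; b=b+M@p
    return np.linalg.solve(A,b)
E
cat > b.py <<'E'
from h import *
rays=[]
for c in ["scene","top"]:
    ce,st=ball(cv2.imread(f"pics/{c}0.png")[:,:,::-1].copy()); print(c,ce,st)
    p,d=ray(c,ce); rays.append((p,d)); print("plane z=.228:",p+d*(.228-p[2])/d[2])
print(tri(rays))
yaw=np.arctan2(.0345,.156)
print("yaw",yaw)
O=np.array([.557,-.115]);R=np.array([[np.cos(yaw),-np.sin(yaw)],[np.sin(yaw),np.cos(yaw)]])
print("pred knob",O+R@[-.026,-.055])
for y in (yaw,yaw+np.pi,yaw-np.pi/2,yaw+np.pi/2):
    print(y,inverse_kinematics([.54,-.173,.24],tool(y)),inverse_kinematics([.45,-.12,.24],tool(y-.52)))
E
python3 b.py
```

```text
scene [142.42028986 166.28985507] [138 162  10  10  69]
plane z=.228: [ 0.53453282 -0.17535395  0.228     ]
top [366.66197183 219.5915493 ] [362 215  10  10  71]
plane z=.228: [ 0.54348366 -0.17588126  0.228     ]
[ 0.54255734 -0.17358291  0.2367392 ]
yaw 0.21765061628704288
pred knob [ 0.5434899  -0.17431675]
0.21765061628704288 [-4.32737490e-01  2.58760663e-01  1.50541826e+00 -4.44089210e-16
  1.37741373e+00 -6.50388106e-01] [-4.10174366e-01  1.04121870e-01  1.70411489e+00 -4.44089210e-16
  1.33335589e+00 -1.07824983e-01]
3.359243269876836 [-4.32737490e-01  2.58760663e-01  1.50541826e+00 -4.44089210e-16
  1.37741373e+00  2.49120455e+00] None
-1.3531457105078537 [-4.32737490e-01  2.58760663e-01  1.50541826e+00 -4.44089210e-16
  1.37741373e+00  9.20408221e-01] [-4.10174366e-01  1.04121870e-01  1.70411489e+00 -4.44089210e-16
  1.33335589e+00  1.46297134e+00]
1.7884469430819394 [-4.32737490e-01  2.58760663e-01  1.50541826e+00 -4.44089210e-16
  1.37741373e+00 -2.22118443e+00] [-4.10174366e-01  1.04121870e-01  1.70411489e+00 -4.44089210e-16
  1.33335589e+00 -1.67862131e+00]
```

```bash
cat > c.py <<'E'
from h import *
yaw=.2177
p=telemetry.current_ee_pos()
r.move_l([p[0],p[1],.36],vel=.3)
r.move_to([.5415,-.174,.36],tool(yaw))
gripper_to(.07,f_grip=30)
k=vision.get_calibration("wrist"); im=vision.snapshot("wrist"); cv2.imwrite("pics/w1.png",im[:,:,::-1])
ce,st=ball(im); print(ce,st)
q,d=ray("wrist",ce); print(q, q+d*(.228-q[2])/d[2])
for n in ["knob_center","gate_hinge","keeper_lip"]:
    print(n,[(np.round(x["at"],4).tolist(),round(x["score"],2)) for x in models.mark_of(n,"wrist")[:2]])
print(telemetry.current_t(),telemetry.current_ee_pos(),telemetry.current_wrist_force())
E
python3 c.py
```

```text
[255.2984127  184.86666667] [241 171  29  29 630]
[ 0.52844869 -0.11086421  0.51463387] [ 0.5439271  -0.17363689  0.228     ]
knob_center [([0.541, -0.17, 0.2309], 0.72)]
gate_hinge []
keeper_lip [([0.5602, -0.1185, 0.0006], 0.75), ([0.5564, -0.2395, 0.1486], 0.7)]
4.9 [ 0.54146929 -0.17402918  0.3599881 ] [-0.38469644  0.25081957  0.48799941]
```

View pics/w1.png

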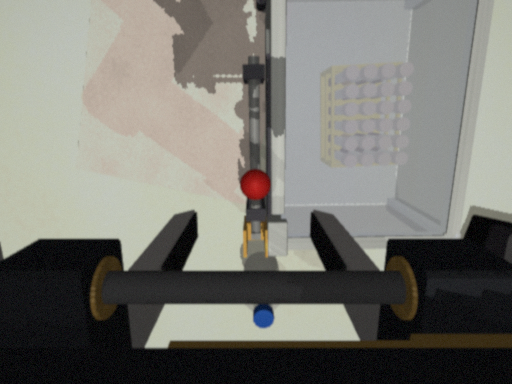

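The wrist view has the ball at (255,185), with the gate line running vertically in the image, so the yaw is right. Estimates agree at (0.5437, -0.1738, 0.228). I'll descend and grip.

```bash
cat > d.py <<'E'
from h import *
print(r.move_l([.5437,-.1738,.29],vel=.15), r.move_l([.5437,-.1738,.234],vel=.08,guard=8))
print(telemetry.current_wrist_force())
gripper_to(.02,f_grip=30)
print(telemetry.current_t(),telemetry.current_ee_pos(),telemetry.current_wrist_force(),telemetry.current_opening())
im=vision.snapshot("wrist"); cv2.imwrite("pics/w2.png",im[:,:,::-1])
im=vision.snapshot("scene"); cv2.imwrite("pics/s2.png",cv2.resize(im[100:260,60:260],(800,600))[:,:,::-1])
E
python3 d.py
```

```text
False False
[-0.08792522  0.09502235 -0.71312704]
7.0917 [ 0.54328282 -0.17393773  0.23404638] [-1.07214882  0.04684887  0.73614687] 0.02880734184374846
```

View pics/w2.png

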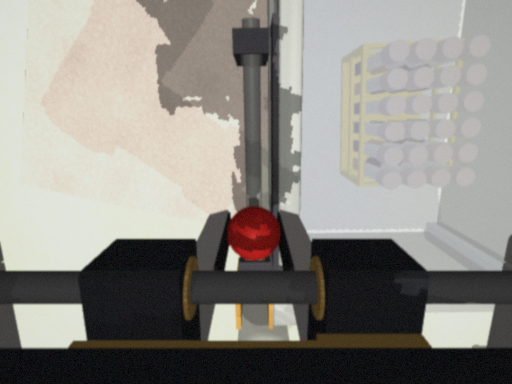

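View pics/s2.png

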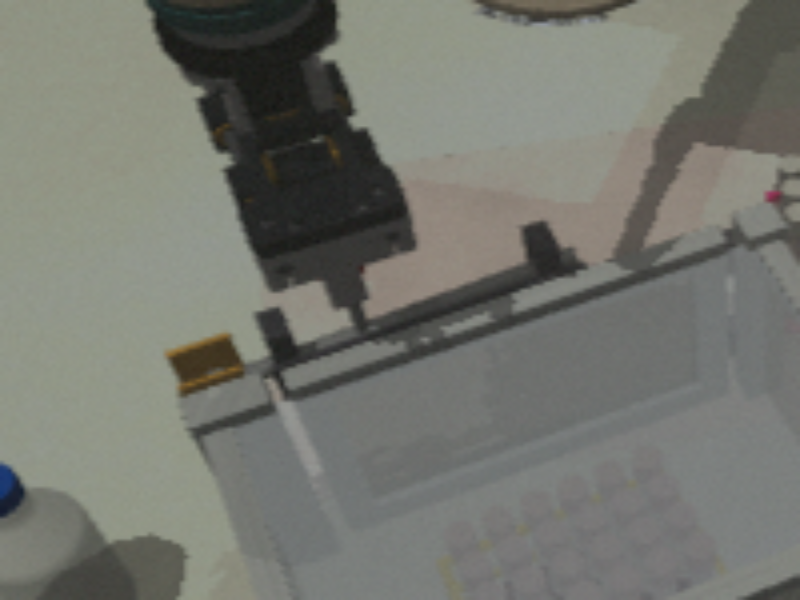

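The grip is on the ball: the opening is 28.8 mm with red between the pads at (255,233). Next I lift 17 mm.

```bash
cat > e.py <<'E'
from h import *
p=np.array(telemetry.current_ee_pos())
print(r.move_l([p[0],p[1],p[2]+.017],vel=.05,guard=15))
r.hold(.2)
print(telemetry.current_t(),telemetry.current_ee_pos(),telemetry.current_wrist_force(),telemetry.current_opening())
k=vision.get_calibration("wrist"); im=vision.snapshot("wrist"); cv2.imwrite("pics/w3.png",im[:,:,::-1])
print(ball(im))
im=vision.snapshot("scene"); cv2.imwrite("pics/s3.png",cv2.resize(im[100:260,60:260],(800,600))[:,:,::-1])
E
python3 e.py; python3 -c "
from h import *
print(ball(cv2.imread('pics/w2.png')[:,:,::-1].copy()))"
```

```text
False
7.8833 [ 0.54320494 -0.17374433  0.25082591] [-1.32872573  0.32830726 -2.02163559] 0.028857885713451586
(array([253.35903208, 235.16094541]), array([ 229,  210,   49,   50, 1777], dtype=int32))
(array([253.44707828, 235.09095921]), array([ 229,  209,   49,   52, 1814], dtype=int32))
```

View pics/s3.png

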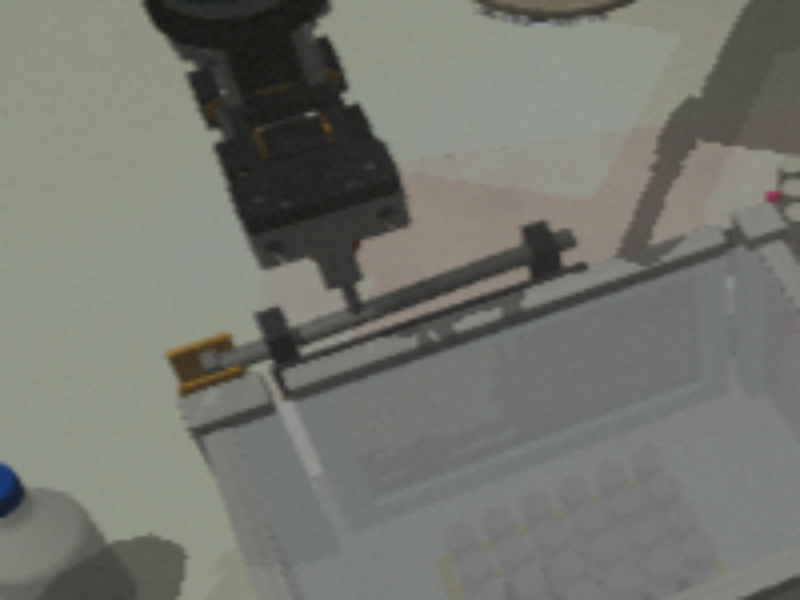

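The rod is lifted clear in its guides, the ball still sits in the pads, and Fz changed by about -2.7 N, which matches the bolt's weight. Next is the draw.

```bash
cat > f.py <<'E'
from h import *
p=np.array(telemetry.current_ee_pos()); yaw=.2177
d=np.array([-np.sin(yaw),np.cos(yaw),0])
for s in (.02,.04,.053):
    g=r.move_l(p+d*s,vel=.06,guard=12)
    print(g,telemetry.current_ee_pos(),telemetry.current_wrist_force(),telemetry.current_opening())
    if g: break
print(telemetry.current_t())
im=vision.snapshot("wrist"); cv2.imwrite("pics/w4.png",im[:,:,::-1]); print(ball(im))
im=vision.snapshot("scene"); cv2.imwrite("pics/s4.png",cv2.resize(im[100:260,60:260],(800,600))[:,:,::-1])
E
python3 f.py
```

```text
False [ 0.53842238 -0.15307131  0.25081321] [-2.50897579 -0.28640881 -1.51843281] 0.028868521939212646
False [ 0.53395312 -0.13363688  0.25069801] [-4.10575627  0.62391716 -0.59938879] 0.02865133889808464
False [ 0.53146464 -0.12300782  0.25098008] [-4.72123771 -3.63014852 -1.10497049] 0.028408842570960987
9.3167
(array([252.853364  , 235.33582519]), array([ 229,  211,   49,   48, 1739], dtype=int32))
```

View pics/s4.png

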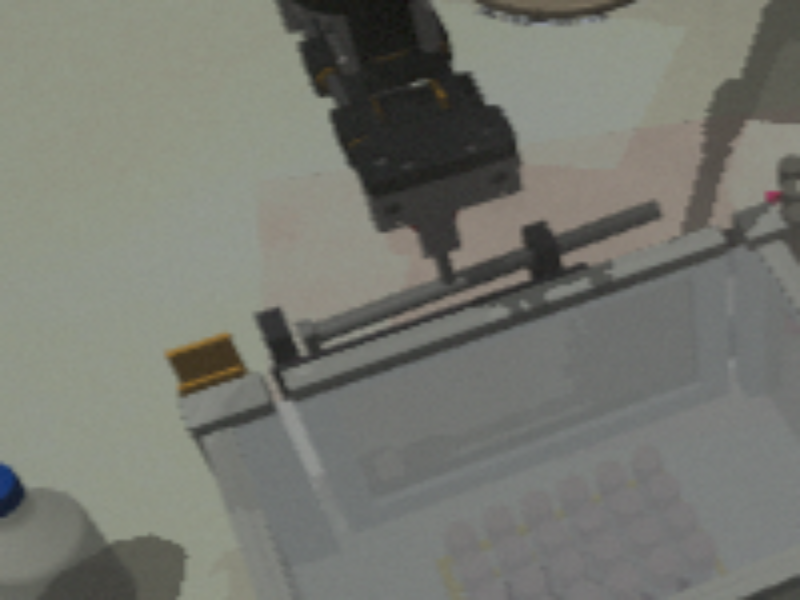

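The nose is fully out of the keeper and the bolt is at its stop (Fy about -3.6 N). The TCP relative to the hinge in cage axes is (-0.027, -0.162), against an expected (-0.026, -0.160). I'll swing about the hinge in small steps with the tool yaw following, backing off 2 mm from the stop.

```bash
cat > g.py <<'E'
from h import *
yaw=.2177; H=np.array([.5225,.041])
d=np.array([-np.sin(yaw),np.cos(yaw)])
p=np.array(telemetry.current_ee_pos()); v=p[:2]-d*.002-H
for th in np.arange(.04,.521,.04):
    c,s=np.cos(th),np.sin(th)
    x=H+np.array([c*v[0]+s*v[1],-s*v[0]+c*v[1]])
    g=r.move_l([*x,p[2]],rot=tool(yaw-th),vel=.06,guard=15)
    if g or int(round(th*100))%8==0: print(round(th,2),g,np.round(telemetry.current_wrist_force(),2),round(telemetry.current_opening(),4))
    if g: break
r.hold(.3)
print(telemetry.current_t(),telemetry.current_ee_pos(),telemetry.current_wrist_force())
im=vision.snapshot("wrist"); cv2.imwrite("pics/w5.png",im[:,:,::-1]); print(ball(im))
im=vision.snapshot("scene"); cv2.imwrite("pics/s5.png",cv2.resize(im[100:260,60:260],(800,600))[:,:,::-1])
im=vision.snapshot("top"); cv2.imwrite("pics/t5.png",cv2.resize(im[100:300,200:460],(780,600))[:,:,::-1])
E
python3 g.py
```

```text
0.08 False [ 0.43 -0.79 -2.89] 0.0283
0.16 False [ 0.16 -0.66 -1.14] 0.0287
0.24 False [ 1.15  0.39 -2.02] 0.0286
0.32 False [ 2.11 -0.86 -1.23] 0.0286
0.4 False [ 1.19 -1.31 -2.11] 0.0288
0.48 False [ 2.04 -1.15 -1.97] 0.0285
13.0833 [ 0.44852558 -0.10785315  0.25098216] [ 1.85872733 -1.17350774 -2.31790607]
(array([253.2427686 , 233.59710744]), array([ 228,  209,   51,   50, 1936], dtype=int32))
```

View pics/s5.png

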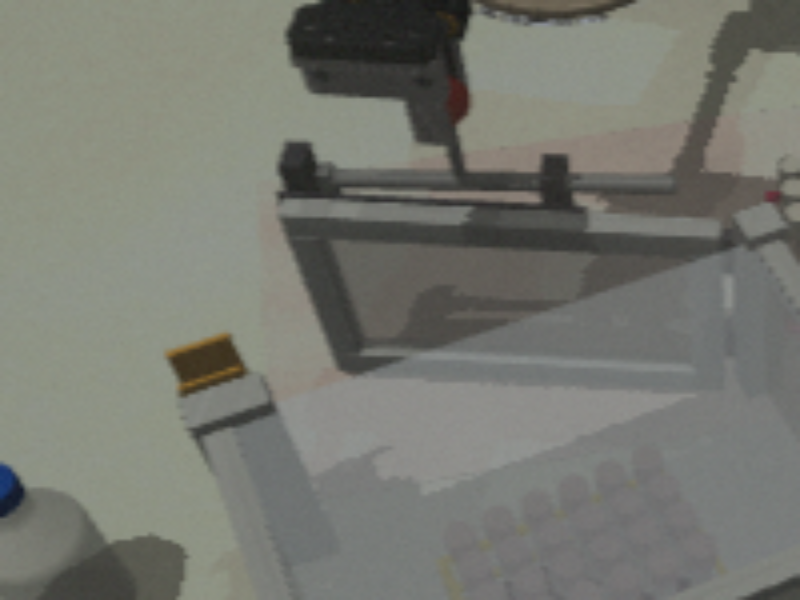

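View pics/w5.png

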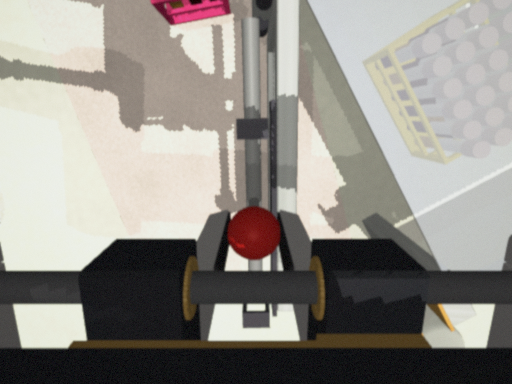

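View pics/t5.png

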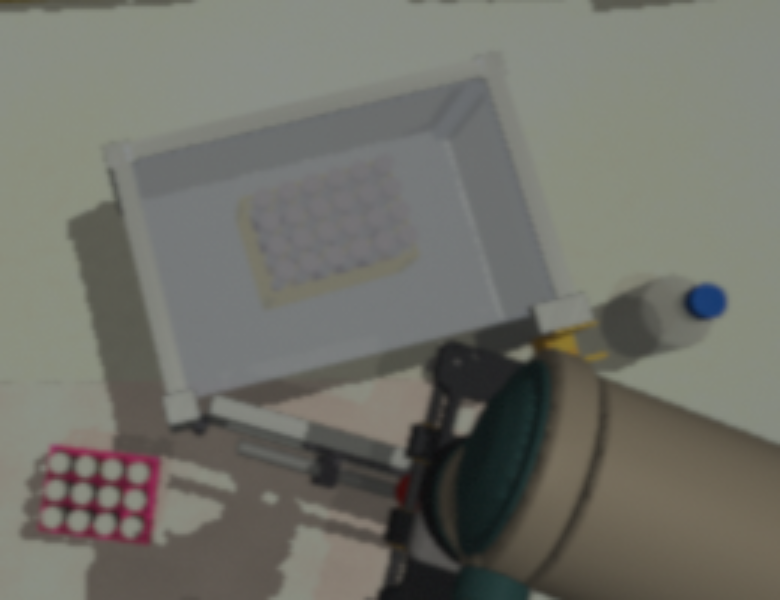

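The gate stands parallel to the turned jaws, about 0.5 rad open. The ball is still in the pads at (253,234) and the nose is drawn out. The racks and the bottle look untouched. I'll check it is still, then hand in.

```bash
cat > i.py <<'E'
from h import *
r.hold(.5)
print(np.abs(telemetry.current_dq()).max(),telemetry.current_ee_pos(),telemetry.current_wrist_force(),telemetry.current_opening(),telemetry.current_t())
r.sign_off()
E
python3 i.py
```

```text
0.0020349355369801243 [ 0.44821204 -0.10769454  0.2509346 ] [ 2.39893271 -1.68484032 -1.44477606] 0.02872423302902901 13.7333
the job is handed in; nothing more can be done
```

I opened the cage as asked and handed the job in at 13.7 s of the 35 s limit; the hand-in gives no verdict.

I gripped the red knob with 30 N, lifted the bolt 17 mm and drew it about 52 mm to its stop. With the same grip I then swung the gate about its hinge through a commanded 0.52 rad (30 degrees), with the tool turning to follow.

**Last checks before handing in:**
- **Gate:** it stood parallel to the turned jaws in the wrist picture, so about 0.5 rad, inside the 0.35 to 0.70 rad range. The angle is worked out from the arm's pose and the picture, since the gate joint can't be read directly.
- **Stillness:** the joints were moving at most 0.002 rad/s.
- **Grip:** the finger opening was 28.7 mm on the 30 mm ball, and the ball was still in the same place between the pads.
- **Bolt:** the pictures showed it drawn. I backed it off 2 mm from its stop before the swing.
- **Racks and bottle:** they looked unmoved in the pictures; I did not re-measure their positions.

**One disagreement:** an early two-camera fit put the knob at a height of 0.237 m instead of the given 0.228 m. I put this down to a highlight on the ball. I used the given height with the wrist camera's position, and the grip confirmed it.

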